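# Box up the shellac seal with its cast

## Robot

A 7-joint arm with a two-finger parallel gripper is mounted at the origin on the work surface. World frame = base frame: x ahead of the robot, y to its left, z up, the work surface at z = 0. Lengths are in m, angles in rad, forces in N, time in s.
With the tool pointing down it reaches from about 0.4 to 0.85 m from the base axis. Payload 4.5 kg.
Tool frame: the origin (TCP) lies at the very end of the fingers, on their centre line; the grasp point (between the pads) lies 19 mm behind it (hold_point_z is the distance from the TCP to the grasp point, in m); z points along the fingers, y is the line along which they close (so a half turn about z gives the same grasp; the last joint's range is limited). The gripper opens to 88 mm and grips with 3 to 60 N. Pads are 18 mm wide; open, the fingers measure 123 mm over their backs; the gripper's body (75 mm by 187 mm) begins 45 mm behind the grasp point.
Start: joints at [-1.167, 0.689, -0.195, 1.565, 0.157, 0.902, -0.215], TCP at [0.226, 0.583, 0.239] pointing down, gripper open.
Joint ranges: [-3.01, 3.01], [-0.46, 2.08], [-1.47, 1.51], [0.13, 2.56], [-1, 4.14], [0.04, 2.09], [-2.66, 2.66]. Speed limits (rad/s): [2.57, 2.57, 3.14, 3.14, 3.14, 3.14, 3.14].

## Interface

Orientations are given as a 3x3 rotation matrix whose columns are the frame's x, y, z axes.
In Python, from cell import * gives the robot as it stands. The module is installed in compiled form; this text tells all that it offers.
- The arm moves only by the tool arm_command, never from a script. Its argument "deltas" is a list of rows, each an object with "turn": the turn, a rotation vector about the world's x, y, z in rad, a list of three; "xyz": the shift along the world's x, y, z in m, a list of three; "grip": the opening, from 0 (shut) to 1 (fully open). In form: [{"turn": [ax, ay, az], "xyz": [x, y, z], "grip": grip}, ...]. A call has 1 to 10 rows; each row is the pose to reach, as a shift and turn from the pose commanded when the call began; what a row does not reach only later rows make up. A row lasts 1/8 s, in which the tool goes at most 62.5 mm and 10.7 degrees, less where a joint would pass 70% of its speed; a pose out of reach is approached as far as the arm can. A call with a gripper value outside its range is refused whole. The fingers move at their own pace and stop on an object; "newtons" is the grip in N (left out, the last holds). Time passes only in rows, so rows that repeat a pose let the fingers close. It gives the time, the measured TCP pose, the force, the opening and the grip force at its end, in the units of the state.
- state(): the state, without advancing time (a new reading comes with each control period).
- read_camera(name): name is "scene" or "top"; returns the picture (400x640x3 uint8, red, green, blue); there is no depth.
- camera_model(name): a dict with "fx", "fy", "cx", "cy" (pixels), "R" (3x3) and "t" (3): a world point X has camera coordinates R X + t. Camera axes: x right, y down, z forward; pixel columns grow to the right and rows downward; lengths in m; the calibration is good to about 2 mm. A picture is of the moment at which its call begins. camera_model takes no time and is no camera call.
- finish_job(): hands the job in; it is judged then, once.
Trained networks look in the newest picture that a camera, given by its name, has taken for a name from the list of things; names that differ only in an ending like _2 or _b are one class to them, and where a whole thing is asked for, a point or a joint stands for the part that bears it (a point fixed in the world has none). Each returns a list of dicts, best first, with "score" (0 to 1); they miss things now and then, are a little off and sometimes report something else, mostly with a low value. They report only what shows in the picture. A call takes as long as a camera call. They do not tell look-alikes from the thing itself.
- cut_out(target, camera): "region" (400x640 bool, what is visible of it) and "uv" ([column, row] in pixels, amid what is visible of it).
The state is a dict: "t": time; "joints": joint angles; "qd": joint speeds; "joint_torque": joint torques, N m; "tool_pos": TCP position; "eef_rot": TCP orientation; "contact_force": force on the tool from outside, world axes, zero at the start; "moment": the same for the moment, N m; "gripper_width": opening from 0.0 (shut) to 1.0 (fully open); "grip_force": force on a finger pad.
Only numpy, scipy, OpenCV 4.12 (cv2) and the standard library are available. Lean on these libraries where they do the work, as an engineer would, in place of code of your own. Each camera call takes 0.05 s, during which the arm holds its last target. There are 200 camera calls.

## Task

Pack the brass-trimmed seal box: on the round step of the base with the brass flange, stack the brown shellac seal, then the blue spacer on the seal, then the white plaster cast from the tile on the spacer, each let go flat, face up and centred on the base before the next. Then close the stack with the domed lid that has the brass knob, set down level and fully home so that its rim rests on the brass flange. Leave the green seal, the bone folder and the black-knobbed lid where they lie, and let go of everything at the end.

Things in the scene. Friction and masses are not known exactly. Their poses are not given: they have to be found in the camera images.
- brass_base: Target: pewter seal-box base, fixed to the shelf. A round brass-coloured flange, 88 mm diameter and 4 mm thick, carries a raised round pewter step of 56 mm diameter whose flat top is 10 mm above the shelf. Origin: centre of the underside, at shelf height; z up.
- brown_seal_center (a point): Brown shellac seal impression to be packed first: a loose disc, 44 mm diameter, 14 mm thick, dark brown with a low raised crest on its upper face, about 35 g. Point: its centre, 7 mm above its underside; z axis out of its upper face. It lies face up on the shelf.
- spacer_center (a point): Plain blue plastic spacer, packed second: a loose disc, 44 mm diameter, 10 mm thick, about 22 g. Point: its centre, 5 mm above its underside; z axis out of its upper face. It lies flat on the shelf.
- cast_center (a point): White plaster test cast, packed third: a loose disc, 40 mm diameter, 12 mm thick, with a faint crest on its upper face, about 25 g. Point: its centre, 6 mm above its underside; z axis out of its upper face. It lies face up on the dark tile.
- brass_lid_knob (a point): Lid, goes on last: loose domed pewter lid with a BRASS knob, open below, 180 g, standing on its rim. Outside 80, inside 72 mm across, 47 mm deep inside; dome top 57 mm above the rim; upright cylindrical knob 18 mm across, from 56 to 78 mm above the rim. Point: centre of the knob, 67 mm above the rim; z up. Home, it encloses stack and step (8 mm clear all round the step), rim on the flange, 4 mm above the shelf.
- black_base: Bystander, not used: a second seal-box base of the same size and shape, also fixed to the shelf, but with a BLACK flange. Origin: centre of the underside; z up.
- black_lid_knob (a point): Bystander, leave alone: a second loose domed lid of the same size and shape, standing on the shelf, but with a BLACK knob. Point: centre of the knob, 67 mm above its lower rim.
- green_seal_center (a point): Bystander, leave alone: a loose dark green seal impression, 44 mm diameter, 14 mm thick. Point: its centre, 7 mm above its underside.
- tile: Dark slate-grey square ceramic tile, 100 x 100 mm, 8 mm thick, fixed to the shelf, with four small flat coloured glaze dots at its corners; the white cast lies near its middle. Origin: centre of the underside; x and y along its sides, z up.
- folder: Bystander, leave alone: a loose cream-coloured bone folder, a flat strip about 140 x 22 mm and 5 mm thick, lying on the shelf to the right of the other things (seen from the robot). Origin: near its middle, on the underside; x along its length.
Mind the look-alikes: they are no part of the job. Of the things that look like the part that bears brown_seal_center, the middle-sized one is meant.

How it is judged:
On the way, in this order (a step that is already met when the one before it is completed fails the run):
1. the brown seal lies flat and face up on the step of the brass-flanged base, released (horizontal distance between brown_seal_center and brass_base below 0.01 m and z of brown_seal_center in the frame of brass_base between 0.014 and 0.02 m and angle between brown_seal_center's own z axis and vertical below 0.12 rad and contact force between the fingers and brown_seal below 0.1 N and linear speed of brown_seal below 0.02 m/s), for 0.2 s.
2. the blue spacer lies flat on the brown seal, released (horizontal distance between each of brown_seal_center, spacer_center and brass_base below 0.01 m and z of brown_seal_center in the frame of brass_base between 0.014 and 0.02 m and angle between each of brown_seal_center, spacer_center's own z axis and vertical below 0.12 rad and z of spacer_center in the frame of brass_base between 0.026 and 0.032 m and contact force between the fingers and spacer below 0.1 N and linear speed of spacer below 0.02 m/s), for 0.2 s.
3. the white cast lies flat and face up on the spacer, released (horizontal distance between each of brown_seal_center, spacer_center, cast_center and brass_base below 0.01 m and z of brown_seal_center in the frame of brass_base between 0.014 and 0.02 m and angle between each of brown_seal_center, spacer_center, cast_center's own z axis and vertical below 0.12 rad and z of spacer_center in the frame of brass_base between 0.026 and 0.032 m and z of cast_center in the frame of brass_base between 0.037 and 0.043 m and contact force between the fingers and cast below 0.1 N and linear speed of cast below 0.02 m/s), for 0.2 s.
At the end, for the whole second after the job is handed in: On the brass-flanged base: brown seal, blue spacer, white cast, each flat, face up, within 10 mm of the axis and 3 mm of its stacked height; over them the brass-knobbed lid, level (7 degrees), within 9 mm of the axis, rim on the flange within 3 mm; all released and at rest (horizontal distance between each of brown_seal_center, spacer_center, cast_center and brass_base below 0.01 m and z of brown_seal_center in the frame of brass_base between 0.014 and 0.02 m and angle between each of brown_seal_center, spacer_center, cast_center, brass_lid_knob's own z axis and vertical below 0.12 rad and z of spacer_center in the frame of brass_base between 0.026 and 0.032 m and z of cast_center in the frame of brass_base between 0.037 and 0.043 m and horizontal distance between brass_lid_knob and brass_base below 0.009 m and z of brass_lid_knob in the frame of brass_base between 0.068 and 0.074 m and contact force between the fingers and brass_lid below 0.1 N and linear speed of each of brass_lid, brown_seal, spacer, cast below 0.02 m/s); the robot touches nothing.
It fails at once if the green seal, the black-knobbed lid or the bone folder is moved by more than 25 mm (distance of any of green_seal_center, black_lid_knob, folder from where it was at the start of the episode above 0.025 m).
It also fails if it takes over 141 s, if anything falls off the work surface, if the arm or the gripper's body presses on something with over 40 N, if the wrist force passes 120 N, or if a joint passes its speed limit or range.

## Working session

There is one attempt and no reset: what is moved stays moved. The work goes in short steps, Python scripts to look and compute and a tool call to move; the robot and the scene stay as the last step left them, time stands still between calls to the robot, and variables do not carry over. Pictures are saved under pics/ and viewed, at most 14 in all, crops included, and the job is handed in when it is done.

Besides the shell and the picture viewer there is one more tool, called after "Emit:" as name([rows], argument=value, ...), one row to a line, values as JSON. arm_command: Moves the arm, as the interface text tells. Its arguments: {"type":"object","properties":{"deltas":{"type":"array"},"newtons":{"type":"number"}},"required":["deltas"]}

```bash
mkdir -p pics
python3 - <<'E'
from cell import *
import cv2
for n in("scene","top"):
    cv2.imwrite(f"pics/{n}0.png",read_camera(n)[:,:,::-1]); m=camera_model(n); print(n,m)
s=state();print(s["tool_pos"],s["eef_rot"],s["gripper_width"],s["t"],s["contact_force"])
E
```

```text
scene {'fx': 412.93180364221735, 'fy': 412.93180364221735, 'cx': 319.56861584079206, 'cy': 197.14740536207984, 'R': array([[ 0.27070915,  0.9624997 , -0.01763209],
       [ 0.72792196, -0.21664981, -0.65053246],
       [-0.62995728,  0.16327031, -0.75927375]]), 't': array([-0.07686163, -0.37607536,  1.33676106])}
top {'fx': 363.44791777127153, 'fy': 363.44791777127153, 'cx': 317.867370439394, 'cy': 199.66732363172696, 'R': array([[-0.01826021, -0.99955591,  0.02354884],
       [-0.9895801 ,  0.01470356, -0.14323066],
       [ 0.1428208 , -0.02591889, -0.98940913]]), 't': array([-0.06373725,  0.57055077,  0.90156733])}
[0.22574451 0.58220576 0.23799754] [[-9.32424398e-01  3.61364839e-01 -4.41544637e-04]
 [ 3.61365074e-01  9.32423081e-01 -1.57515489e-03]
 [-1.57499181e-04 -1.62827166e-03 -9.99998662e-01]] 0.9963816512737093 0.1 [-0.02332709  0.57538877  1.00051848]
```

View pics/scene0.png

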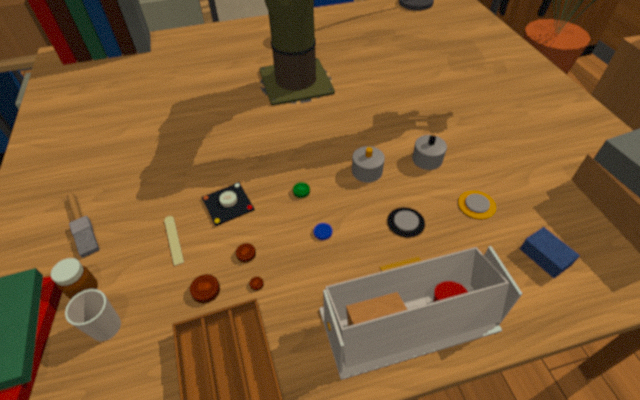

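View pics/top0.png

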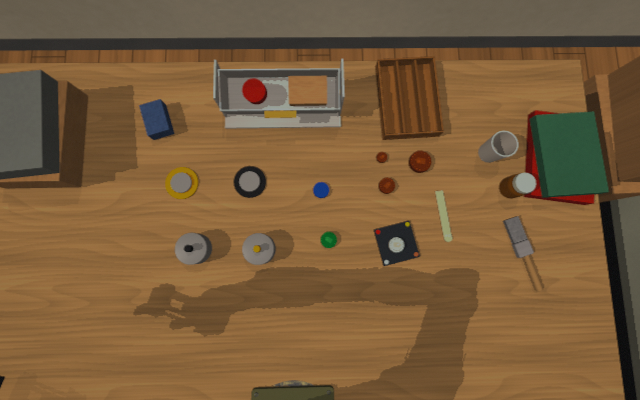

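The top picture shows brown seal candidates at top (386,185), (381,157) small and (420,161) large. The green seal is at (328,240). The brass base is at (182,183) and the black one at (250,181). The brass-knob lid is at (258,249) and the black-knob lid at (192,248). Spacer is at (321,190), cast at (397,244) and folder at (444,216). In the scene picture the seals are at (246,253), (257,283) and (205,288). By the description I want the middle-sized one, top (386,185) / scene (246,253).

```bash
cat > h.py <<'E'
from cell import *
import numpy as np, cv2
def ray(n,uv):
    m=camera_model(n);R=m["R"];d=R.T@np.array([(uv[0]-m["cx"])/m["fx"],(uv[1]-m["cy"])/m["fy"],1]);return -R.T@m["t"],d/np.linalg.norm(d)
def atz(n,uv,z):
    c,d=ray(n,uv);return c+d*(z-c[2])/d[2]
def tri(u1,u2):
    A=0;b=0;rs=[ray("scene",u1),ray("top",u2)]
    for c,d in rs:
        P=np.eye(3)-np.outer(d,d);A=A+P;b=b+P@c
    X=np.linalg.solve(A,b);return X,[np.linalg.norm(np.cross(X-c,d)) for c,d in rs]
E
python3 - <<'E'
from h import *
read_camera("scene");t=read_camera("top")
for k in["brass_base","brown_seal_center","spacer_center","cast_center","brass_lid_knob","tile","folder","green_seal_center"]:
    for n in("scene","top"):
        for o in cut_out(k,n)[:4]:
            r=o["region"].astype(np.uint8);x,y,w,h=cv2.boundingRect(r);print(k,n,round(o["score"],2),np.round(o["uv"],1),"area",r.sum(),"bb",x,y,w,h)
c=cv2.resize(t[130:270,150:470],None,fx=2.5,fy=2.5,interpolation=cv2.INTER_CUBIC)
cv2.imwrite("pics/c1.png",c[:,:,::-1])
E
```

```text
brass_base scene 0.65 [478.6 205.9] area 889 bb 458 191 39 29
brass_base scene 0.46 [229.1 207.7] area 1097 bb 203 184 51 42
brass_base top 0.59 [184.2 181.2] area 802 bb 165 167 33 32
brown_seal_center scene 0.8 [205.4 290.8] area 701 bb 190 274 30 30
brown_seal_center scene 0.66 [247.6 254.1] area 330 bb 235 243 21 20
brown_seal_center scene 0.53 [256.1 281.5] area 152 bb 249 277 14 14
brown_seal_center top 0.75 [386.8 185. ] area 196 bb 378 178 16 16
brown_seal_center top 0.62 [416.5 160.8] area 429 bb 408 151 23 23
brown_seal_center top 0.47 [381.7 154.2] area 134 bb 375 151 13 13
spacer_center scene 0.82 [320.7 228.2] area 277 bb 313 223 20 18
spacer_center top 0.52 [318.1 189.7] area 200 bb 313 182 16 16
cast_center scene 0.48 [227.3 199.4] area 181 bb 221 192 15 15
cast_center top 0.74 [397.8 244. ] area 197 bb 387 237 16 15
brass_lid_knob scene 0.69 [368.2 163.4] area 984 bb 352 147 32 36
brass_lid_knob top 0.83 [258.9 247.3] area 848 bb 242 233 34 32
tile scene 0.72 [228.1 206.8] area 1060 bb 202 184 51 39
tile top 0.85 [399.5 236.4] area 1215 bb 374 221 45 44
folder scene 0.69 [173.1 240. ] area 443 bb 165 217 18 48
folder scene 0.59 [430.3 151.9] area 958 bb 412 135 34 35
folder top 0.8 [441.6 214.7] area 392 bb 435 190 16 52
green_seal_center scene 0.59 [300.5 189.4] area 240 bb 292 182 18 17
green_seal_center scene 0.52 [172.8 242. ] area 528 bb 165 216 19 50
green_seal_center top 0.51 [330.3 240.9] area 240 bb 320 231 18 17
```

View pics/c1.png

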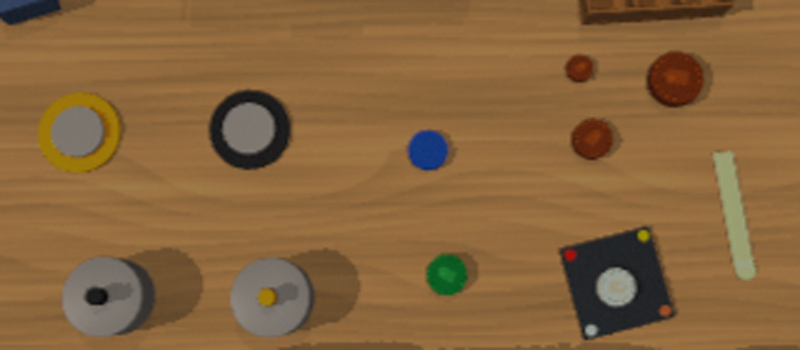

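The crop confirms it. At crop (592,138) is the middle brown seal, between the small (579,67) and the large (675,78). The brass flange is at (79,132) and the brass-knob lid at (267,297). The network centres are a few px noisy, so I refine with colour segmentation seeded on them.

```bash
cat >> h.py <<'E'
def hsv(im): return cv2.cvtColor(im,cv2.COLOR_RGB2HSV).astype(int)
COL=dict(brown=lambda h,s,v:((h<9)|(h>174))&(s>150)&(v>30),blue=lambda h,s,v:(h>105)&(h<130)&(s>150),
 brass=lambda h,s,v:(h>18)&(h<30)&(s>190)&(v>90),white=lambda h,s,v:(s<70)&(v>115),knob=lambda h,s,v:(h>15)&(h<30)&(s>170)&(v>110))
def seg(im,col,uv,r):
    u,v=map(int,uv);H=hsv(im);m=COL[col](H[...,0],H[...,1],H[...,2]).astype(np.uint8)
    w=np.zeros_like(m);w[max(v-r,0):v+r+1,max(u-r,0):u+r+1]=1;m*=w
    n,l,st,c=cv2.connectedComponentsWithStats(m)
    if n<2:return None
    k=1+np.argmax(st[1:,4]);m=(l==k).astype(np.uint8)
    cn,_=cv2.findContours(m,cv2.RETR_EXTERNAL,cv2.CHAIN_APPROX_NONE);f=np.zeros_like(m);cv2.drawContours(f,[cv2.convexHull(max(cn,key=len))],-1,1,-1)
    ys,xs=np.nonzero(f);return np.array([xs.mean(),ys.mean()]),st[k,:5].tolist()
def loc(items):
    S=read_camera("scene");T=read_camera("top");O={}
    for n,col,us,ut,r in items:
        a=seg(S,col,us,r);b=seg(T,col,ut,r)
        if a is None or b is None: print(n,"none",a,b);continue
        X,e=tri(a[0],b[0]);O[n]=X;print(n,np.round(a[0],1),a[1][2:],np.round(b[0],1),b[1][2:],"X",np.round(X,4),"err",np.round(e,4))
    return O
E
python3 - <<'E'
from h import *
loc([("brown","brown",(247,254),(387,185),13),("blue","blue",(321,230),(320,190),14),("base","brass",(478,205),(182,183),24),
("cast","white",(228,199),(397,244),14),("knob","knob",(368,154),(258,248),9)])
E
```

```text
brown [246.3 254.3] [16, 16, 80] [382.  188.1] [5, 3, 7] X [ 0.606  -0.2564 -0.0105] err [0.0039 0.0039]
blue [322.5 231. ] [18, 15, 207] [320.8 189.8] [15, 15, 178] X [ 0.6018 -0.0825  0.004 ] err [0. 0.]
base [476.9 204.3] [39, 30, 462] [181.3 182.6] [33, 32, 469] X [ 6.278e-01  2.949e-01 -4.000e-04] err [0.0001 0.0001]
cast [227.8 197.7] [17, 14, 184] [395.9 244.4] [15, 15, 175] X [ 0.451  -0.2767  0.0167] err [0.0003 0.0003]
knob [368.5 151.1] [6, 11, 49] [256.4 248.4] [6, 6, 33] X [0.4464 0.081  0.0686] err [0.0001 0.0001]
```

Run:
```python
from h import *
import h
S=read_camera("scene");T=read_camera("top")
print(hsv(T)[178:194,386].tolist());print(hsv(S)[254,232:262].tolist())
h.COL["brown"]=lambda h,s,v:((h<10)|(h>174))&(s>195)&(v>30)
a=seg(S,"brown",(247,254),14);b=seg(T,"brown",(387,185),14);print(a,b,tri(a[0],b[0]))
```

```text
[[10, 207, 100], [9, 216, 91], [9, 217, 93], [9, 208, 93], [9, 212, 101], [10, 219, 112], [10, 220, 118], [11, 233, 117], [10, 225, 118], [11, 233, 114], [10, 215, 103], [9, 217, 94], [9, 219, 92], [10, 227, 99], [9, 217, 95], [10, 193, 62]]
[[17, 172, 139], [16, 170, 123], [14, 171, 118], [14, 182, 105], [11, 255, 102], [9, 253, 108], [10, 255, 101], [6, 255, 90], [9, 247, 98], [8, 255, 102], [11, 255, 114], [11, 255, 118], [11, 255, 118], [10, 255, 107], [10, 255, 99], [8, 252, 99], [7, 216, 97], [6, 234, 98], [10, 255, 94], [10, 255, 100], [8, 227, 99], [7, 255, 86], [10, 240, 69], [13, 173, 102], [17, 168, 149], [16, 172, 166], [16, 167, 168], [15, 157, 169], [16, 166, 169], [16, 169, 166]]
(array([245.41493776, 252.33195021]), [237, 245, 18, 16, 171]) (array([386.53672316, 185.50847458]), [379, 179, 16, 14, 126]) (array([ 0.61075926, -0.26115625,  0.00650925]), [np.float64(0.0005767857980455086), np.float64(0.0005767857980455111)])
```

Emit:
arm_command([
  {"turn": [0,0,0.1],"xyz": [0.03,-0.05,0],"grip": 1},
  {"turn": [0,0,0.2],"xyz": [0.05,-0.1,0],"grip": 1},
  {"turn": [0,0,0.3],"xyz": [0.07,-0.15,0],"grip": 1},
  {"turn": [0,0,0.37],"xyz": [0.09,-0.2,0],"grip": 1},
  {"turn": [0,0,0.37],"xyz": [0.115,-0.25,0],"grip": 1},
  {"turn": [0,0,0.37],"xyz": [0.14,-0.3,0],"grip": 1},
  {"turn": [0,0,0.37],"xyz": [0.16,-0.35,0],"grip": 1},
  {"turn": [0,0,0.37],"xyz": [0.185,-0.4,0],"grip": 1},
  {"turn": [0,0,0.37],"xyz": [0.21,-0.45,0],"grip": 1},
  {"turn": [0,0,0.37],"xyz": [0.23,-0.5,0],"grip": 1},
], newtons=15)

```text
t: 2.45
tool_pos: [0.4571, 0.0812, 0.239]
eef_rot: [[-1.0, 0.0, 0.001], [0.0, 1.0, 0.001], [-0.001, 0.001, -1.0]]
contact_force: [0.7, 0.5, 0.3]
gripper_width: 0.994
grip_force: 0.0
```

Emit:
arm_command([
  {"turn": [0,0,0],"xyz": [0.025,-0.05,0],"grip": 0.8},
  {"turn": [0,0,0],"xyz": [0.05,-0.1,0],"grip": 0.8},
  {"turn": [0,0,0],"xyz": [0.07,-0.15,0],"grip": 0.8},
  {"turn": [0,0,0],"xyz": [0.09,-0.2,0],"grip": 0.8},
  {"turn": [0,0,0],"xyz": [0.115,-0.25,0],"grip": 0.8},
  {"turn": [0,0,0],"xyz": [0.14,-0.3,0],"grip": 0.8},
  {"turn": [0,0,0],"xyz": [0.155,-0.343,0],"grip": 0.8},
  {"turn": [0,0,0],"xyz": [0.155,-0.343,-0.05],"grip": 0.8},
  {"turn": [0,0,0],"xyz": [0.155,-0.343,-0.09],"grip": 0.8},
  {"turn": [0,0,0],"xyz": [0.155,-0.343,-0.09],"grip": 0.8},
])

```text
t: 3.7
tool_pos: [0.6084, -0.2597, 0.1457]
eef_rot: [[-1.0, -0.0, -0.007], [-0.0, 1.0, 0.002], [0.007, 0.002, -1.0]]
contact_force: [0.0, 0.4, -0.2]
gripper_width: 0.8
grip_force: 0.0
```

Emit:
arm_command([
  {"turn": [0,0,0],"xyz": [0,0,-0.03],"grip": 0.8},
  {"turn": [0,0,0],"xyz": [0,0,-0.06],"grip": 0.8},
  {"turn": [0,0,0],"xyz": [0,0,-0.09],"grip": 0.8},
  {"turn": [0,0,0],"xyz": [0,0,-0.11],"grip": 0.8},
  {"turn": [0,0,0],"xyz": [0,0,-0.125],"grip": 0.8},
  {"turn": [0,0,0],"xyz": [0,0,-0.135],"grip": 0.8},
  {"turn": [0,0,0],"xyz": [0,0,-0.14],"grip": 0.8},
  {"turn": [0,0,0],"xyz": [0,0,-0.14],"grip": 0.8},
])

```text
t: 4.7
tool_pos: [0.611, -0.2603, 0.0089]
eef_rot: [[-1.0, -0.0, 0.0], [-0.0, 1.0, -0.0], [-0.0, -0.0, -1.0]]
contact_force: [-0.4, 0.7, -0.0]
gripper_width: 0.803
grip_force: 0.0
```

Run:
```python
from h import *
S=read_camera("scene");T=read_camera("top")
c=np.hstack([cv2.resize(S[195:315,180:300],(400,400)),cv2.resize(T[130:250,330:450],(400,400))])
cv2.imwrite("pics/g1.png",c[:,:,::-1]);print(state()["tool_pos"])
```

```text
[ 0.61131456 -0.26036589  0.00930074]
```

View pics/g1.png

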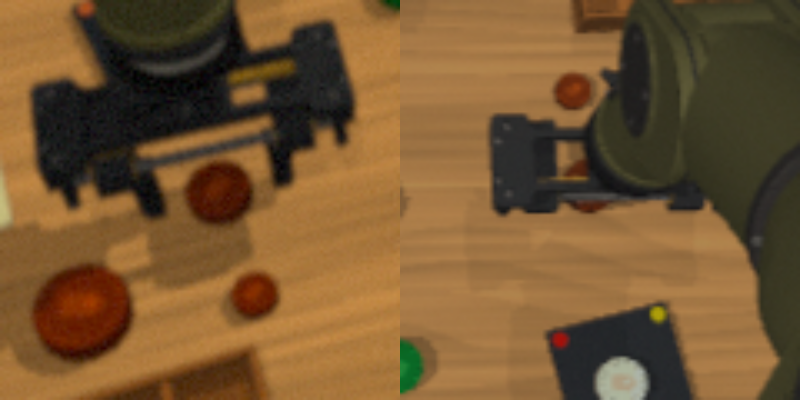

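The crop shows the seal (crop left (220,190)) between the fingertips (150,195) and (285,165). The TCP projects within 1 px of its centre, so I lower 5 mm and close.

Emit:
arm_command([
  {"turn": [0,0,0],"xyz": [0,0,-0.005],"grip": 0.8},
  {"turn": [0,0,0],"xyz": [0,0,-0.005],"grip": 0.4},
  {"turn": [0,0,0],"xyz": [0,0,-0.005],"grip": 0.4},
  {"turn": [0,0,0],"xyz": [0,0,-0.005],"grip": 0.4},
  {"turn": [0,0,0],"xyz": [0,0,-0.005],"grip": 0.4},
  {"turn": [0,0,0],"xyz": [0,0,-0.005],"grip": 0.4},
])

```text
t: 5.55
tool_pos: [0.611, -0.2602, 0.0038]
eef_rot: [[-1.0, -0.0, 0.0], [-0.0, 1.0, 0.0], [-0.0, 0.0, -1.0]]
contact_force: [-0.2, 0.3, 0.0]
gripper_width: 0.492
grip_force: 15.0
```

Emit:
arm_command([
  {"turn": [0,0,0],"xyz": [0,0,0.03],"grip": 0.4},
  {"turn": [0,0,0],"xyz": [0,0,0.07],"grip": 0.4},
  {"turn": [0,0,0],"xyz": [0,0.03,0.1],"grip": 0.4},
  {"turn": [0,0,0],"xyz": [0.003,0.08,0.1],"grip": 0.4},
  {"turn": [0,0,0],"xyz": [0.006,0.13,0.1],"grip": 0.4},
  {"turn": [0,0,0],"xyz": [0.01,0.18,0.1],"grip": 0.4},
  {"turn": [0,0,0],"xyz": [0.013,0.23,0.1],"grip": 0.4},
  {"turn": [0,0,0],"xyz": [0.017,0.28,0.1],"grip": 0.4},
  {"turn": [0,0,0],"xyz": [0.017,0.33,0.1],"grip": 0.4},
  {"turn": [0,0,0],"xyz": [0.017,0.38,0.1],"grip": 0.4},
])

```text
t: 6.8
tool_pos: [0.6277, 0.1214, 0.1037]
eef_rot: [[-1.0, -0.0, 0.0], [-0.0, 1.0, -0.0], [-0.0, -0.0, -1.0]]
contact_force: [-0.2, 0.6, -0.1]
gripper_width: 0.494
grip_force: 15.0
```

Emit:
arm_command([
  {"turn": [0,0,0],"xyz": [0,0.05,0],"grip": 0.4},
  {"turn": [0,0,0],"xyz": [0,0.1,0],"grip": 0.4},
  {"turn": [0,0,0],"xyz": [0,0.14,0],"grip": 0.4},
  {"turn": [0,0,0],"xyz": [0,0.165,0],"grip": 0.4},
  {"turn": [0,0,0],"xyz": [0,0.175,0],"grip": 0.4},
  {"turn": [0,0,0],"xyz": [0,0.175,0],"grip": 0.4},
  {"turn": [0,0,0],"xyz": [0,0.175,-0.03],"grip": 0.4},
  {"turn": [0,0,0],"xyz": [0,0.175,-0.06],"grip": 0.4},
  {"turn": [0,0,0],"xyz": [0,0.175,-0.07],"grip": 0.4},
  {"turn": [0,0,0],"xyz": [0,0.175,-0.07],"grip": 0.4},
])

```text
t: 8.05
tool_pos: [0.6281, 0.2931, 0.0335]
eef_rot: [[-1.0, 0.001, -0.001], [0.001, 1.0, -0.001], [0.001, -0.001, -1.0]]
contact_force: [0.2, 0.7, -0.1]
gripper_width: 0.498
grip_force: 15.0
```

Run:
```python
from h import *
S=read_camera("scene");T=read_camera("top")
c=np.hstack([cv2.resize(S[145:265,420:540],(400,400)),cv2.resize(T[120:240,120:240],(400,400))])
cv2.imwrite("pics/p1.png",c[:,:,::-1]);p=state()["tool_pos"];print(p)
m=camera_model("scene")
for q in (p,[.628,.295,.01]):
    x=m["R"]@np.array(q)+m["t"];print(x[:2]/x[2]*m["fx"]+[m["cx"],m["cy"]])
```

```text
[0.62890172 0.2945208  0.03495731]
[481.04944879 195.07326038]
[478.10261716 201.62390861]
```

View pics/p1.png

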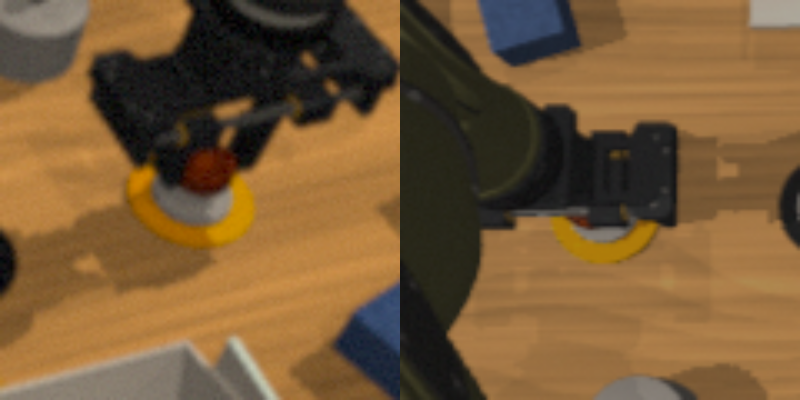

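The seal hangs over the pewter step at crop left (210,170), and the brass flange is around it at (190,200). Next I lower about 20 mm and release.

Emit:
arm_command([
  {"turn": [0,0,0],"xyz": [0,0,-0.01],"grip": 0.4},
  {"turn": [0,0,0],"xyz": [0,0,-0.017],"grip": 0.4},
  {"turn": [0,0,0],"xyz": [0,0,-0.0205],"grip": 0.4},
  {"turn": [0,0,0],"xyz": [0,0,-0.0205],"grip": 0.4},
  {"turn": [0,0,0],"xyz": [0,0,-0.0205],"grip": 0.4},
])

```text
t: 8.78
tool_pos: [0.6275, 0.2946, 0.0138]
eef_rot: [[-1.0, -0.0, -0.001], [-0.0, 1.0, -0.001], [0.001, -0.001, -1.0]]
contact_force: [-2.7, -1.5, 4.8]
gripper_width: 0.496
grip_force: 15.0
```

Contact on the step at 4.8 N. Now I release slowly, lift and move away.

Emit:
arm_command([
  {"turn": [0,0,0],"xyz": [0,0,0],"grip": 0.6},
  {"turn": [0,0,0],"xyz": [0,0,0],"grip": 0.7},
  {"turn": [0,0,0],"xyz": [0,0,0],"grip": 0.7},
  {"turn": [0,0,0],"xyz": [0,0,0.03],"grip": 0.7},
  {"turn": [0,0,0],"xyz": [0,0,0.07],"grip": 0.8},
  {"turn": [0,0,0],"xyz": [0,-0.04,0.1],"grip": 0.8},
  {"turn": [0,0,0],"xyz": [-0.005,-0.09,0.1],"grip": 0.8},
  {"turn": [0,0,0],"xyz": [-0.01,-0.14,0.1],"grip": 0.8},
  {"turn": [0,0,0],"xyz": [-0.02,-0.19,0.1],"grip": 0.8},
  {"turn": [0,0,0],"xyz": [-0.026,-0.24,0.1],"grip": 0.8},
])

```text
t: 10.02
tool_pos: [0.6015, 0.0532, 0.1133]
eef_rot: [[-1.0, -0.0, 0.0], [-0.0, 1.0, 0.0], [-0.0, 0.0, -1.0]]
contact_force: [-0.3, 0.1, -0.4]
gripper_width: 0.798
grip_force: 0.0
```

Run:
```python
from h import *
import h
h.COL["brown"]=lambda h,s,v:((h<12)|(h>174))&(s>195)&(v>30)
loc([("brown","brown",(479,199),(182,182),14),("base","brass",(478,205),(182,183),24),("blue","blue",(321,230),(320,190),14)])
print(state()["tool_pos"])
T=read_camera("top");S=read_camera("scene")
c=np.hstack([cv2.resize(S[145:265,420:540],(400,400)),cv2.resize(T[120:240,120:240],(400,400))])
cv2.imwrite("pics/p2.png",c[:,:,::-1])
```

```text
brown [478.3 199.8] [18, 15, 185] [179.3 181.9] [16, 15, 193] X [0.6267 0.2945 0.0154] err [0. 0.]
base [476.8 204.6] [39, 30, 415] [181.3 182.6] [33, 32, 476] X [ 0.6279  0.295  -0.0011] err [0.0001 0.0001]
blue [322.4 231.1] [17, 15, 207] [320.8 189.8] [15, 15, 176] X [ 0.6017 -0.0826  0.0039] err [0. 0.]
[0.60097798 0.0453266  0.11284493]
```

View pics/p2.png

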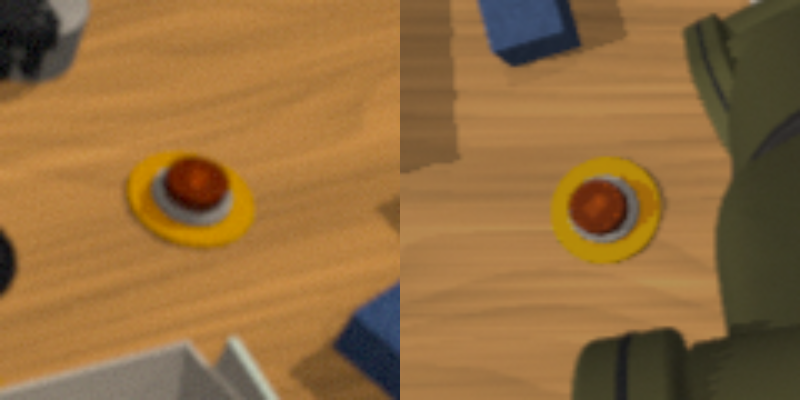

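The seal sits centred on the step at crop left (195,182), within about 1 mm of the base axis, flat at z 0.015. Next is the spacer.

Emit:
arm_command([
  {"turn": [0,0,0],"xyz": [0,-0.03,0],"grip": 0.8},
  {"turn": [0,0,0],"xyz": [0,-0.07,0],"grip": 0.8},
  {"turn": [0,0,0],"xyz": [0,-0.11,-0.02],"grip": 0.8},
  {"turn": [0,0,0],"xyz": [0,-0.137,-0.05],"grip": 0.8},
  {"turn": [0,0,0],"xyz": [0,-0.137,-0.07],"grip": 0.8},
  {"turn": [0,0,0],"xyz": [0,-0.137,-0.08],"grip": 0.8},
  {"turn": [0,0,0],"xyz": [0,-0.137,-0.08],"grip": 0.8},
  {"turn": [0,0,0],"xyz": [0,-0.137,-0.08],"grip": 0.8},
])

```text
t: 11.22
tool_pos: [0.6027, -0.0805, 0.0341]
eef_rot: [[-1.0, -0.002, 0.002], [-0.002, 1.0, 0.001], [-0.002, 0.001, -1.0]]
contact_force: [-0.3, -0.5, 1.1]
gripper_width: 0.802
grip_force: 0.0
```

Emit:
arm_command([
  {"turn": [0,0,0],"xyz": [0,-0.001,-0.015],"grip": 0.8},
  {"turn": [0,0,0],"xyz": [0,-0.001,-0.025],"grip": 0.8},
  {"turn": [0,0,0],"xyz": [0,-0.001,-0.0305],"grip": 0.8},
  {"turn": [0,0,0],"xyz": [0,-0.001,-0.0305],"grip": 0.8},
  {"turn": [0,0,0],"xyz": [0,-0.001,-0.0305],"grip": 0.4},
  {"turn": [0,0,0],"xyz": [0,-0.001,-0.0305],"grip": 0.4},
  {"turn": [0,0,0],"xyz": [0,-0.001,-0.0305],"grip": 0.4},
  {"turn": [0,0,0],"xyz": [0,-0.001,-0.0305],"grip": 0.4},
  {"turn": [0,0,0],"xyz": [0,-0.001,-0.0305],"grip": 0.4},
])

```text
t: 12.35
tool_pos: [0.6021, -0.0832, 0.003]
eef_rot: [[-1.0, -0.0, 0.0], [-0.0, 1.0, 0.0], [-0.0, 0.0, -1.0]]
contact_force: [-0.9, 0.3, 2.6]
gripper_width: 0.492
grip_force: 15.0
```

Emit:
arm_command([
  {"turn": [0,0,0],"xyz": [0,0,0.03],"grip": 0.4},
  {"turn": [0,0,0],"xyz": [0,0,0.07],"grip": 0.4},
  {"turn": [0,0,0],"xyz": [0.005,0.04,0.09],"grip": 0.4},
  {"turn": [0,0,0],"xyz": [0.01,0.09,0.09],"grip": 0.4},
  {"turn": [0,0,0],"xyz": [0.015,0.14,0.09],"grip": 0.4},
  {"turn": [0,0,0],"xyz": [0.02,0.19,0.09],"grip": 0.4},
  {"turn": [0,0,0],"xyz": [0.026,0.24,0.09],"grip": 0.4},
  {"turn": [0,0,0],"xyz": [0.026,0.29,0.09],"grip": 0.4},
  {"turn": [0,0,0],"xyz": [0.026,0.34,0.09],"grip": 0.4},
  {"turn": [0,0,0],"xyz": [0.026,0.365,0.09],"grip": 0.4},
])

```text
t: 13.6
tool_pos: [0.6267, 0.2858, 0.0926]
eef_rot: [[-1.0, -0.004, -0.001], [-0.004, 1.0, 0.002], [0.001, 0.002, -1.0]]
contact_force: [-0.1, 0.1, -0.3]
gripper_width: 0.489
grip_force: 15.0
```

Emit:
arm_command([
  {"turn": [0,0,0],"xyz": [0,0.013,0],"grip": 0.4},
  {"turn": [0,0,0],"xyz": [0,0.013,0],"grip": 0.4},
  {"turn": [0,0,0],"xyz": [0,0.013,-0.02],"grip": 0.4},
  {"turn": [0,0,0],"xyz": [0,0.013,-0.04],"grip": 0.4},
  {"turn": [0,0,0],"xyz": [0,0.013,-0.05],"grip": 0.4},
  {"turn": [0,0,0],"xyz": [0,0.013,-0.05],"grip": 0.4},
  {"turn": [0,0,0],"xyz": [0,0.013,-0.05],"grip": 0.4},
])

```text
t: 14.48
tool_pos: [0.6282, 0.295, 0.0431]
eef_rot: [[-1.0, -0.0, 0.001], [-0.0, 1.0, 0.001], [-0.001, 0.001, -1.0]]
contact_force: [0.3, 0.2, -0.0]
gripper_width: 0.487
grip_force: 15.0
```

Emit:
arm_command([
  {"turn": [0,0,0],"xyz": [0,0,-0.007],"grip": 0.4},
  {"turn": [0,0,0],"xyz": [0,0,-0.012],"grip": 0.4},
  {"turn": [0,0,0],"xyz": [0,0,-0.0155],"grip": 0.4},
  {"turn": [0,0,0],"xyz": [0,0,-0.0155],"grip": 0.4},
  {"turn": [0,0,0],"xyz": [0,0,-0.0155],"grip": 0.4},
])

```text
t: 15.1
tool_pos: [0.6279, 0.2948, 0.0272]
eef_rot: [[-1.0, -0.0, 0.0], [-0.0, 1.0, 0.0], [-0.0, 0.0, -1.0]]
contact_force: [0.3, -0.6, -0.1]
gripper_width: 0.49
grip_force: 15.0
```

Emit:
arm_command([
  {"turn": [0,0,0],"xyz": [0,0,-0.001],"grip": 0.4},
  {"turn": [0,0,0],"xyz": [0,0,-0.001],"grip": 0.4},
  {"turn": [0,0,0],"xyz": [0,0,-0.001],"grip": 0.6},
  {"turn": [0,0,0],"xyz": [0,0,-0.001],"grip": 0.7},
  {"turn": [0,0,0],"xyz": [0,0,-0.001],"grip": 0.7},
  {"turn": [0,0,0],"xyz": [0,0,0.03],"grip": 0.7},
  {"turn": [0,0,0],"xyz": [0,0,0.07],"grip": 0.7},
  {"turn": [0,0,0],"xyz": [-0.01,-0.04,0.09],"grip": 0.7},
  {"turn": [0,0,0],"xyz": [-0.02,-0.09,0.09],"grip": 0.7},
  {"turn": [0,0,0],"xyz": [-0.03,-0.14,0.09],"grip": 0.7},
])

```text
t: 16.35
tool_pos: [0.5978, 0.1535, 0.1177]
eef_rot: [[-1.0, -0.001, 0.001], [-0.001, 1.0, 0.0], [-0.001, 0.0, -1.0]]
contact_force: [1.0, -0.9, -0.8]
gripper_width: 0.701
grip_force: 0.0
```

Emit:
arm_command([
  {"turn": [0,0,0],"xyz": [-0.01,-0.05,0],"grip": 0.7},
  {"turn": [0,0,0],"xyz": [-0.02,-0.1,0],"grip": 0.7},
  {"turn": [0,0,0],"xyz": [-0.035,-0.15,0],"grip": 0.7},
  {"turn": [0,0,0],"xyz": [-0.05,-0.2,0],"grip": 0.7},
  {"turn": [0,0,0],"xyz": [-0.07,-0.25,0],"grip": 0.7},
  {"turn": [0,0,0],"xyz": [-0.09,-0.3,0],"grip": 0.7},
  {"turn": [0,0,0],"xyz": [-0.1,-0.3,0],"grip": 0.7},
])

```text
t: 17.23
tool_pos: [0.4958, -0.1509, 0.117]
eef_rot: [[-1.0, 0.009, -0.002], [0.009, 1.0, -0.003], [0.002, -0.003, -1.0]]
contact_force: [0.2, -0.1, -0.2]
gripper_width: 0.699
grip_force: 0.0
```

Run:
```python
from h import *
print(state()["tool_pos"])
loc([("blue","blue",(480,195),(180,182),14),("base","brass",(478,205),(182,183),24),("cast","white",(228,199),(397,244),14)])
T=read_camera("top");S=read_camera("scene")
c=np.hstack([cv2.resize(S[145:265,420:540],(400,400)),cv2.resize(T[170:290,330:450],(400,400))])
cv2.imwrite("pics/p3.png",c[:,:,::-1]);print(state()["tool_pos"])
```

```text
[ 0.49581842 -0.15090273  0.117032  ]
blue [479.7 197.1] [18, 15, 208] [177.5 180.8] [16, 15, 199] X [0.6273 0.2951 0.0258] err [0.0003 0.0003]
base [483.3 210.1] [29, 22, 226] [181.3 182.6] [33, 32, 440] X [ 0.6343  0.3078 -0.0207] err [0.0059 0.0059]
cast none (array([227.82089552, 197.84079602]), [220, 191, 17, 15, 187]) None
[ 0.4988584  -0.14343983  0.11741715]
```

View pics/p3.png

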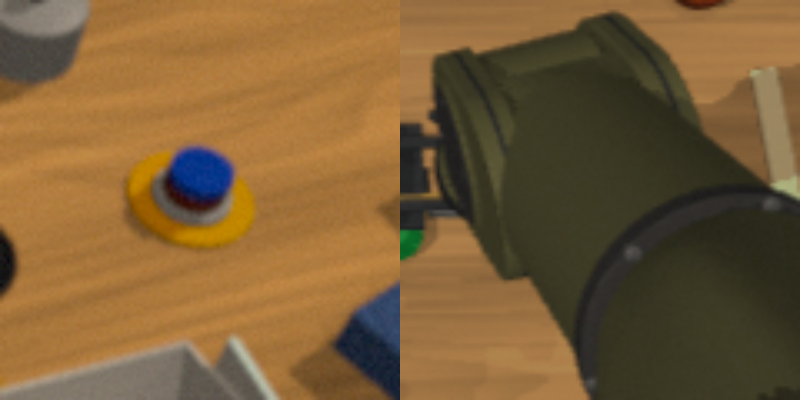

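The spacer lies flat on the seal at crop left (200,172), centred within 1 mm. Now the cast.

Emit:
arm_command([
  {"turn": [0,0,0],"xyz": [-0.015,-0.04,0],"grip": 0.7},
  {"turn": [0,0,0],"xyz": [-0.03,-0.09,0],"grip": 0.7},
  {"turn": [0,0,0],"xyz": [-0.048,-0.132,0],"grip": 0.7},
  {"turn": [0,0,0],"xyz": [-0.048,-0.132,-0.03],"grip": 0.7},
  {"turn": [0,0,0],"xyz": [-0.048,-0.132,-0.06],"grip": 0.7},
  {"turn": [0,0,0],"xyz": [-0.048,-0.132,-0.08],"grip": 0.7},
  {"turn": [0,0,0],"xyz": [-0.048,-0.132,-0.08],"grip": 0.7},
  {"turn": [0,0,0],"xyz": [-0.048,-0.132,-0.08],"grip": 0.7},
])

```text
t: 18.42
tool_pos: [0.4512, -0.2764, 0.0378]
eef_rot: [[-1.0, -0.002, 0.001], [-0.002, 1.0, 0.0], [-0.001, 0.0, -1.0]]
contact_force: [-0.3, 1.0, 0.7]
gripper_width: 0.702
grip_force: 0.0
```

Emit:
arm_command([
  {"turn": [0,0,0],"xyz": [0,0,-0.013],"grip": 0.7},
  {"turn": [0,0,0],"xyz": [0,0,-0.022],"grip": 0.7},
  {"turn": [0,0,0],"xyz": [0,0,-0.026],"grip": 0.7},
  {"turn": [0,0,0],"xyz": [0,0,-0.026],"grip": 0.7},
  {"turn": [0,0,0],"xyz": [0,0,-0.026],"grip": 0.35},
  {"turn": [0,0,0],"xyz": [0,0,-0.026],"grip": 0.35},
  {"turn": [0,0,0],"xyz": [0,0,-0.026],"grip": 0.35},
  {"turn": [0,0,0],"xyz": [0,0,-0.026],"grip": 0.35},
  {"turn": [0,0,0],"xyz": [0,0,-0.026],"grip": 0.35},
])

```text
t: 19.55
tool_pos: [0.45, -0.2773, 0.0114]
eef_rot: [[-1.0, -0.0, 0.0], [-0.0, 1.0, -0.0], [-0.0, -0.0, -1.0]]
contact_force: [0.1, 0.2, 3.2]
gripper_width: 0.449
grip_force: 15.0
```

Emit:
arm_command([
  {"turn": [0,0,0],"xyz": [0,0,0.03],"grip": 0.35},
  {"turn": [0,0,0],"xyz": [0,0,0.07],"grip": 0.35},
  {"turn": [0,0,0],"xyz": [0.01,0.03,0.11],"grip": 0.35},
  {"turn": [0,0,0],"xyz": [0.03,0.08,0.12],"grip": 0.35},
  {"turn": [0,0,0],"xyz": [0.06,0.13,0.12],"grip": 0.35},
  {"turn": [0,0,0],"xyz": [0.09,0.18,0.12],"grip": 0.35},
  {"turn": [0,0,0],"xyz": [0.12,0.23,0.12],"grip": 0.35},
  {"turn": [0,0,0],"xyz": [0.15,0.28,0.12],"grip": 0.35},
  {"turn": [0,0,0],"xyz": [0.178,0.33,0.12],"grip": 0.35},
  {"turn": [0,0,0],"xyz": [0.178,0.38,0.12],"grip": 0.35},
])

```text
t: 20.8
tool_pos: [0.6297, 0.1046, 0.131]
eef_rot: [[-1.0, 0.001, 0.002], [0.001, 1.0, 0.001], [-0.002, 0.001, -1.0]]
contact_force: [0.7, 0.1, -0.2]
gripper_width: 0.446
grip_force: 15.0
```

Emit:
arm_command([
  {"turn": [0,0,0],"xyz": [0,0.05,0],"grip": 0.35},
  {"turn": [0,0,0],"xyz": [0,0.1,0],"grip": 0.35},
  {"turn": [0,0,0],"xyz": [0,0.14,0],"grip": 0.35},
  {"turn": [0,0,0],"xyz": [0,0.17,0],"grip": 0.35},
  {"turn": [0,0,0],"xyz": [0,0.19,0],"grip": 0.35},
  {"turn": [0,0,0],"xyz": [0,0.191,-0.02],"grip": 0.35},
  {"turn": [0,0,0],"xyz": [0,0.191,-0.05],"grip": 0.35},
  {"turn": [0,0,0],"xyz": [0,0.191,-0.075],"grip": 0.35},
  {"turn": [0,0,0],"xyz": [0,0.191,-0.075],"grip": 0.35},
  {"turn": [0,0,0],"xyz": [0,0.191,-0.075],"grip": 0.35},
])

```text
t: 22.05
tool_pos: [0.6284, 0.2926, 0.0564]
eef_rot: [[-1.0, 0.001, 0.0], [0.001, 1.0, -0.001], [-0.0, -0.001, -1.0]]
contact_force: [0.2, -0.3, 0.4]
gripper_width: 0.446
grip_force: 15.0
```

Target TCP z is about 0.0375, so I lower 18.5 mm and shift y by 2 mm.

Emit:
arm_command([
  {"turn": [0,0,0],"xyz": [0,0.002,-0.008],"grip": 0.35},
  {"turn": [0,0,0],"xyz": [0,0.002,-0.014],"grip": 0.35},
  {"turn": [0,0,0],"xyz": [0,0.002,-0.0185],"grip": 0.35},
  {"turn": [0,0,0],"xyz": [0,0.002,-0.0185],"grip": 0.35},
  {"turn": [0,0,0],"xyz": [0,0.002,-0.0185],"grip": 0.35},
])

```text
t: 22.68
tool_pos: [0.6279, 0.2958, 0.0377]
eef_rot: [[-1.0, -0.0, 0.0], [-0.0, 1.0, 0.0], [-0.0, 0.0, -1.0]]
contact_force: [-0.1, 0.8, -0.8]
gripper_width: 0.451
grip_force: 15.0
```

Emit:
arm_command([
  {"turn": [0,0,0],"xyz": [0,0,-0.001],"grip": 0.35},
  {"turn": [0,0,0],"xyz": [0,0,-0.001],"grip": 0.35},
  {"turn": [0,0,0],"xyz": [0,0,-0.001],"grip": 0.55},
  {"turn": [0,0,0],"xyz": [0,0,-0.001],"grip": 0.65},
  {"turn": [0,0,0],"xyz": [0,0,-0.001],"grip": 0.65},
  {"turn": [0,0,0],"xyz": [0,0,0.03],"grip": 0.65},
  {"turn": [0,0,0],"xyz": [0,0,0.07],"grip": 0.65},
  {"turn": [0,0,0],"xyz": [0,-0.03,0.11],"grip": 0.6},
  {"turn": [0,0,0],"xyz": [-0.03,-0.08,0.12],"grip": 0.6},
  {"turn": [0,0,0],"xyz": [-0.06,-0.13,0.12],"grip": 0.6},
])

```text
t: 23.92
tool_pos: [0.5681, 0.1647, 0.1589]
eef_rot: [[-1.0, -0.0, 0.003], [-0.0, 1.0, 0.001], [-0.003, 0.001, -1.0]]
contact_force: [0.8, -1.0, -1.4]
gripper_width: 0.597
grip_force: 0.0
```

Emit:
arm_command([
  {"turn": [0,0,0],"xyz": [-0.03,-0.03,0],"grip": 0.6},
  {"turn": [0,0,0],"xyz": [-0.06,-0.05,0],"grip": 0.6},
  {"turn": [0,0,0],"xyz": [-0.09,-0.07,0],"grip": 0.6},
  {"turn": [0,0,0],"xyz": [-0.11,-0.08,0],"grip": 0.6},
  {"turn": [0,0,0],"xyz": [-0.122,-0.084,0],"grip": 0.6},
  {"turn": [0,0,0],"xyz": [-0.122,-0.084,0],"grip": 0.6},
  {"turn": [0,0,0],"xyz": [-0.122,-0.084,0],"grip": 0.6},
])

```text
t: 24.8
tool_pos: [0.4471, 0.0827, 0.1578]
eef_rot: [[-1.0, -0.001, 0.002], [-0.001, 1.0, 0.001], [-0.002, 0.001, -1.0]]
contact_force: [0.1, -0.0, -0.2]
gripper_width: 0.604
grip_force: 0.0
```

Run:
```python
from h import *
print(state()["tool_pos"])
loc([("cast","white",(482,192),(176,179),13),("blue","blue",(480,195),(180,182),14)])
T=read_camera("top");S=read_camera("scene")
c=np.hstack([cv2.resize(S[145:265,420:540],(400,400)),cv2.resize(S[90:210,310:430],(400,400))])
cv2.imwrite("pics/p4.png",c[:,:,::-1])
print(seg(S,"knob",(368,152),9),seg(T,"knob",(257,248),9))
```

```text
[0.44714792 0.08267094 0.15780288]
cast [482.1 193.3] [17, 14, 181] [176.4 181.7] [18, 20, 201] X [0.6242 0.2975 0.0344] err [0.0023 0.0023]
blue [477.3 200.8] [15, 9, 37] [181.2 183.3] [11, 13, 24] X [0.6245 0.2931 0.0093] err [0.0016 0.0016]
(array([368.5       , 151.37037037]), [366, 147, 6, 10, 51]) None
```

View pics/p4.png

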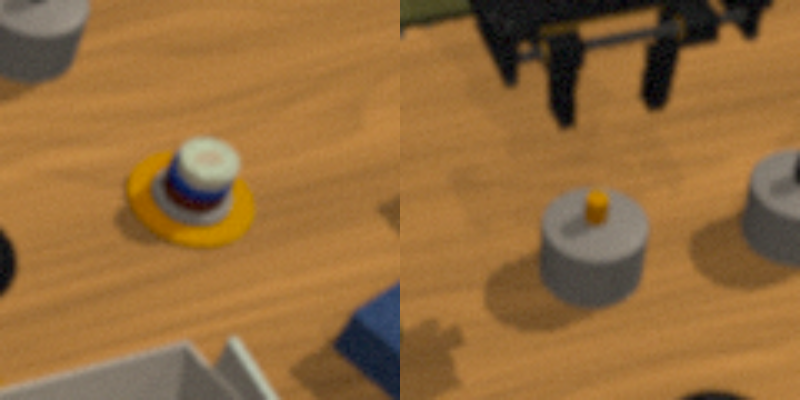

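The stack is good: white cast at crop left (208,165), flat and centred. The brass knob is at crop right (597,207), with the fingers above it. Descending on the knob.

Emit:
arm_command([
  {"turn": [0,0,0],"xyz": [-0.001,-0.001,-0.03],"grip": 0.6},
  {"turn": [0,0,0],"xyz": [-0.001,-0.001,-0.055],"grip": 0.6},
  {"turn": [0,0,0],"xyz": [-0.001,-0.001,-0.075],"grip": 0.6},
  {"turn": [0,0,0],"xyz": [-0.001,-0.001,-0.088],"grip": 0.6},
  {"turn": [0,0,0],"xyz": [-0.001,-0.001,-0.096],"grip": 0.6},
  {"turn": [0,0,0],"xyz": [-0.001,-0.001,-0.096],"grip": 0.6},
  {"turn": [0,0,0],"xyz": [-0.001,-0.001,-0.096],"grip": 0.6},
])

```text
t: 25.88
tool_pos: [0.4452, 0.0809, 0.0621]
eef_rot: [[-1.0, -0.0, 0.001], [-0.0, 1.0, 0.0], [-0.001, 0.0, -1.0]]
contact_force: [-1.0, 0.1, 0.5]
gripper_width: 0.6
grip_force: 0.0
```

Emit:
arm_command([
  {"turn": [0,0,0],"xyz": [0,0,0],"grip": 0.3},
  {"turn": [0,0,0],"xyz": [0,0,0],"grip": 0.1},
  {"turn": [0,0,0],"xyz": [0,0,0],"grip": 0.1},
  {"turn": [0,0,0],"xyz": [0,0,0],"grip": 0.1},
  {"turn": [0,0,0],"xyz": [0,0,0],"grip": 0.1},
  {"turn": [0,0,0],"xyz": [0,0,0],"grip": 0.1},
  {"turn": [0,0,0],"xyz": [0,0,0],"grip": 0.1},
], newtons=30)

```text
t: 26.75
tool_pos: [0.445, 0.081, 0.0618]
eef_rot: [[-1.0, -0.0, 0.0], [-0.0, 1.0, 0.0], [-0.0, 0.0, -1.0]]
contact_force: [-0.2, 0.9, 0.1]
gripper_width: 0.189
grip_force: 30.0
```

Emit:
arm_command([
  {"turn": [0,0,0],"xyz": [0,0,0.02],"grip": 0.1},
  {"turn": [0,0,0],"xyz": [0,0,0.05],"grip": 0.1},
  {"turn": [0,0,0],"xyz": [0.02,0,0.08],"grip": 0.1},
  {"turn": [0,0,0],"xyz": [0.06,0,0.09],"grip": 0.1},
  {"turn": [0,0,0],"xyz": [0.1,0.02,0.09],"grip": 0.1},
  {"turn": [0,0,0],"xyz": [0.14,0.06,0.09],"grip": 0.1},
  {"turn": [0,0,0],"xyz": [0.17,0.1,0.09],"grip": 0.1},
  {"turn": [0,0,0],"xyz": [0.182,0.14,0.09],"grip": 0.1},
  {"turn": [0,0,0],"xyz": [0.182,0.18,0.09],"grip": 0.1},
  {"turn": [0,0,0],"xyz": [0.182,0.205,0.09],"grip": 0.1},
])

```text
t: 28.0
tool_pos: [0.6256, 0.2879, 0.1509]
eef_rot: [[-1.0, -0.002, -0.002], [-0.002, 1.0, 0.0], [0.002, 0.0, -1.0]]
contact_force: [-0.2, 0.5, -1.9]
gripper_width: 0.195
grip_force: 30.0
```

Emit:
arm_command([
  {"turn": [0,0,0],"xyz": [0,0.009,0],"grip": 0.1},
  {"turn": [0,0,0],"xyz": [0,0.009,0],"grip": 0.1},
  {"turn": [0,0,0],"xyz": [0,0.009,0],"grip": 0.1},
  {"turn": [0,0,0],"xyz": [0,0.009,0],"grip": 0.1},
])

```text
t: 28.5
tool_pos: [0.6274, 0.2929, 0.1518]
eef_rot: [[-1.0, 0.002, 0.0], [0.002, 1.0, -0.001], [-0.0, -0.001, -1.0]]
contact_force: [-0.1, 0.7, -2.2]
gripper_width: 0.191
grip_force: 30.0
```

Run:
```python
from h import *
s=state();print(s["tool_pos"],s["gripper_width"],s["contact_force"])
T=read_camera("top");S=read_camera("scene")
c=np.hstack([cv2.resize(S[115:235,420:540],(400,400)),cv2.resize(T[120:240,120:240],(400,400))])
cv2.imwrite("pics/p5.png",c[:,:,::-1])
```

```text
[0.62738768 0.29288882 0.15180377] 0.1907179315376316 [-0.05629422  0.70195684 -2.23243773]
```

View pics/p5.png

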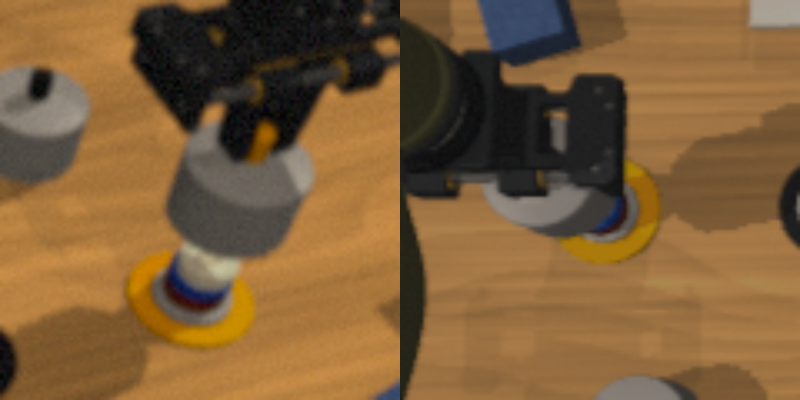

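The lid (crop left (240,190)) hangs above the white cast (208,262). Its axis lean matches that of the stack and flange, so it is level within what perspective shows. Lowering it.

Emit:
arm_command([
  {"turn": [0,0,0],"xyz": [0,0.002,-0.015],"grip": 0.1},
  {"turn": [0,0,0],"xyz": [0,0.002,-0.03],"grip": 0.1},
  {"turn": [0,0,0],"xyz": [0,0.002,-0.045],"grip": 0.1},
  {"turn": [0,0,0],"xyz": [0,0.002,-0.06],"grip": 0.1},
  {"turn": [0,0,0],"xyz": [0,0.002,-0.07],"grip": 0.1},
  {"turn": [0,0,0],"xyz": [0,0.002,-0.078],"grip": 0.1},
  {"turn": [0,0,0],"xyz": [0,0.002,-0.08],"grip": 0.1},
  {"turn": [0,0,0],"xyz": [0,0.002,-0.08],"grip": 0.1},
])

```text
t: 29.6
tool_pos: [0.6271, 0.2969, 0.072]
eef_rot: [[-1.0, -0.0, 0.0], [-0.0, 1.0, 0.0], [-0.0, 0.0, -1.0]]
contact_force: [0.4, 0.3, -1.4]
gripper_width: 0.192
grip_force: 30.0
```

Emit:
arm_command([
  {"turn": [0,0,0],"xyz": [0,-0.001,-0.003],"grip": 0.1},
  {"turn": [0,0,0],"xyz": [0,-0.001,-0.005],"grip": 0.1},
  {"turn": [0,0,0],"xyz": [0,-0.001,-0.0065],"grip": 0.1},
  {"turn": [0,0,0],"xyz": [0,-0.001,-0.0065],"grip": 0.1},
  {"turn": [0,0,0],"xyz": [0,-0.001,-0.0065],"grip": 0.1},
])

```text
t: 30.22
tool_pos: [0.6269, 0.296, 0.0657]
eef_rot: [[-1.0, -0.0, 0.0], [-0.0, 1.0, 0.0], [-0.0, 0.0, -1.0]]
contact_force: [-0.9, 1.5, 3.0]
gripper_width: 0.193
grip_force: 30.0
```

The rim touches at the expected height. Now I release, lift and look.

Emit:
arm_command([
  {"turn": [0,0,0],"xyz": [0,0,0],"grip": 0.3},
  {"turn": [0,0,0],"xyz": [0,0,0],"grip": 0.5},
  {"turn": [0,0,0],"xyz": [0,0,0],"grip": 0.5},
  {"turn": [0,0,0],"xyz": [0,0,0.03],"grip": 0.5},
  {"turn": [0,0,0],"xyz": [0,0,0.07],"grip": 0.5},
  {"turn": [0,0,0],"xyz": [0,-0.04,0.1],"grip": 0.5},
  {"turn": [0,0,0],"xyz": [-0.03,-0.09,0.12],"grip": 0.5},
  {"turn": [0,0,0],"xyz": [-0.07,-0.14,0.12],"grip": 0.5},
  {"turn": [0,0,0],"xyz": [-0.1,-0.18,0.12],"grip": 0.5},
  {"turn": [0,0,0],"xyz": [-0.1,-0.18,0.12],"grip": 0.5},
])

```text
t: 31.48
tool_pos: [0.5242, 0.1109, 0.1852]
eef_rot: [[-1.0, 0.004, -0.004], [0.004, 1.0, -0.004], [0.003, -0.004, -1.0]]
contact_force: [1.0, -0.1, 1.0]
gripper_width: 0.497
grip_force: 0.0
```

Run:
```python
from h import *
loc([("knob","knob",(486,184),(170,181),9)])
T=read_camera("top");S=read_camera("scene")
c=np.hstack([cv2.resize(S[145:265,420:540],(400,400)),cv2.resize(T[120:240,120:240],(400,400))])
cv2.imwrite("pics/p6.png",c[:,:,::-1]);s=state();print(s["contact_force"],s["gripper_width"],s["qd"].round(3) if hasattr(s["qd"],"round") else s["qd"])
```

```text
knob none (array([486.09677419, 184.25806452]), [483, 180, 8, 10, 57]) None
[0.01131187 0.00555213 0.6753776 ] 0.4971864742779073 [-0.008  0.006 -0.001 -0.004  0.001  0.003 -0.   ]
```

View pics/p6.png

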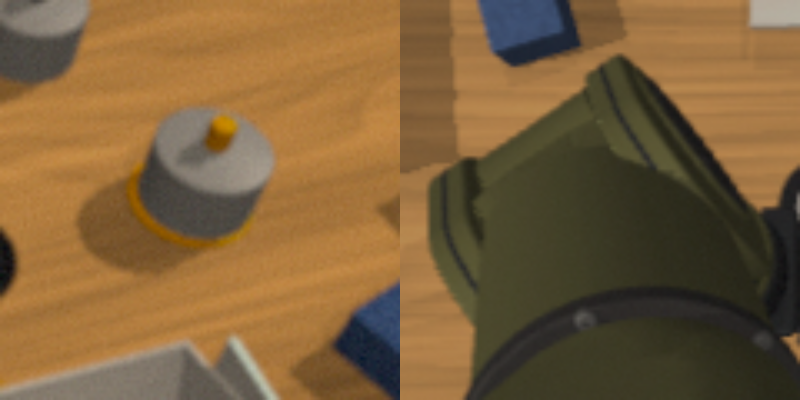

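The lid sits level on the brass flange, with a thin even brass rim visible at crop left (190,235). The knob is at scene (486.1,184.3), against (485.5,184.3) expected when home. The arm is clear, so I hand in.

```bash
python3 -c "
from cell import *
print(finish_job())"
```

```text
the job is handed in; nothing more can be done
None
```

I packed the brown seal, blue spacer and white cast on the brass-flanged base, closed them under the brass-knobbed lid, released everything and handed the job in; the final picture showed the lid level and fully home, but no verdict came back.

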